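# Index the mitre saw one hole round

### The arm

A 6-joint arm with a two-finger parallel gripper is mounted at the origin on the work surface. World frame = base frame: x ahead of the robot, y to its left, z up, the work surface at z = 0. Lengths are in mm, angles in rad, forces in N, time in s.
With the tool pointing down it reaches from about 275 to 750 mm from the base axis. Payload 10.2 kg.
Tool frame: the origin (TCP) lies midway between the tips of the shut fingers; the grasp point (between the pads) lies 19 mm behind it; z points along the fingers, y is the direction in which the jaws open and shut (so a half turn about z gives the same grasp; the last joint's range is limited). The gripper opens to 88 mm and grips with 3 to 60 N. Pads are 18 mm wide; open, the fingers measure 123 mm over their backs; the gripper's body (75 mm by 187 mm) begins 45 mm behind the grasp point.
Start: joints at [-1.442, 0.313, 1.498, -0, 1.331, -0.223], TCP at [180.896, -492.857, 238.72] pointing down, gripper open.
Joint ranges: [-2.94, 2.94], [-0.97, 2.17], [0.19, 2.56], [-1.23, 4.37], [0.02, 3.11], [-2.88, 2.88]. Speed limits (rad/s): [2.39, 2.39, 3.01, 3.14, 3.14, 3.14].

### API

Orientations are given as a rotation vector (axis times angle).
In Python, from plant import env, optics, workorder, models gives the robot as it stands. The module is installed in compiled form; this text tells all that it offers.
- The arm moves only by the shell command python3 -m jog 'ROWS' [FORCE]. ROWS is a JSON object of lists of equal length, an entry for each row: "translation": the shift along the tool's x, y, z in m, a list of three; "rotation": the turn, a rotation vector about the tool's x, y, z in degrees, a list of three; "gripper": the opening, from 0 (shut) to 1 (fully open). A call has 1 to 20 rows; each row is the pose to reach, as a shift and turn from the pose commanded when the call began, along the tool's axes at that moment; what a row does not reach only later rows make up. A row lasts 1/10 s, in which the tool goes at most 50 mm and 8.59 degrees, less where a joint would pass 70% of its speed; a pose out of reach is approached as far as the arm can. A call with a gripper value outside its range is refused whole. The fingers move at their own pace and stop on an object; FORCE is the grip in N (left out, the last holds). Time passes only in rows, so rows that repeat a pose let the fingers close. It gives the time, the measured TCP pose, the force and the opening at its end, in the units of the state.
- env.sense(): the state, without advancing time (a new reading comes with each control period).
- optics.read_camera(name): name is "scene" or "top"; returns a dict with "frame" (420x560x3 uint8, red, green, blue), "vertical_fov" (degrees; the focal length in pixels is half the picture's height over the tangent of half this angle, whatever the lens; pixels are square), "cx", "cy" (the principal point, pixels), "world_to_cam" (4x4, takes a point from world to camera coordinates). Camera axes: x right, y up, looking along -z (the intrinsics and any distortion apply to the point x, -y, -z); pixel columns grow to the right and rows downward; lengths in mm; the calibration is good to about 2 mm. A picture is of the moment at which its call begins. There is no depth.
- workorder.job_done(): hands the job in, once; it reports no verdict.
Trained networks look in the newest picture that a camera, given by its name, has taken for a name from the list of things; names that differ only in an ending like _2 or _b are one class to them, and where a whole thing is asked for, a point or a joint stands for the part that bears it (a point fixed in the world has none). Each returns a list of dicts, best first, with "score" (0 to 1); they miss things now and then, are a little off and sometimes report something else, mostly with a low value. They report only what shows in the picture. A call takes as long as a camera call. They do not tell look-alikes from the thing itself.
- models.outline_of(thing, camera): "mask" (420x560 bool, what is visible of it) and "box" ([centre column, centre row, width, height] in pixels, round what is visible of it).
- models.tip_of(thing, camera): "point" ([column, row] in pixels: a listed point, or the origin of a listed thing).
The state is a dict: "t": time; "joint_pos": joint angles; "joint_vel": joint speeds; "joint_torque": joint torques, N m; "eef_pos": TCP position; "tcp_rot": TCP orientation; "wrist_force": force on the tool from outside, world axes, zero at the start; "torque": the same for the moment, N m; "grip_width": finger opening in mm.
Only numpy, scipy, OpenCV 4.12 (cv2) and the standard library are available. Lean on these libraries where they do the work, as an engineer would, in place of code of your own. Each camera call takes 0.05 s, during which the arm holds its last target. There are 200 camera calls.

### The job

Set the mitre saw for the next cut: hook a fingertip under the pull ring of the spring index pin at the end of the mitre arm, lift the pin out of its hole, swing the arm exactly one hole towards the side where the brass tube lies, and let the ring go so that the pin drops fully home in that hole. Do not pinch, squeeze or force the ring: nothing here is to be gripped, picked up or carried. Leave the tube and everything else on the bench where it is.

Things in the scene. Friction and masses are not known exactly. Their poses are not given: they have to be found in the camera images.
- saw: Mitre saw's fixed aluminium base: side tables 46 mm high with a fence along its y; in front a curved quadrant (146 to 192 mm from the pivot, top 30 mm high). Origin: on the arm's vertical pivot axis at bench level; x points to the saw's back, y along the fence (robot's left), z up. Index holes, 10.6 mm wide, lie on a 170 mm radius about the pivot, 15 degrees (44 mm) apart, the middle one along -x.
- mitre_arm (a joint): Arm angle about the vertical pivot (rad): 0 = straight to the front (base's -x), pin in the middle hole, as it starts; positive = front end towards the base's +y. Holes at multiples of 0.262. With the pin up the arm, with the raised saw head on it, swings with about 1.5 N at the ring and stays where left; pin in a hole, it is locked (under 1 mm of play).
- index_pin (a joint): Lift of the spring index pin (m): 0 = fully home in a hole, 0.009 = its round nose (9 mm diameter) just clears the quadrant's top, 0.024 = end of travel. It is upright, 170 mm from the pivot, in a dark housing 24 mm wide and 71 mm high over the bench. A spring drives it down with 6 N when home, 9 N fully up. Loose between holes it rides at 0.009 and drops in within about 3 mm of a hole.
- ring_top (a point): Underside of the top of the pull ring, where to hook: 126 mm above the bench with the pin home; it rises with the pin and swings with the arm. The ring is rigid on the pin, upright, square across the arm (its hole looks along the arm), 46 mm inside, 56 mm outside, of slippery 5 mm steel wire; bottom of its hole 80 mm above the bench. Site x points along the arm to the pivot, y across it, z up.
- pivot (a point): Point on the arm's vertical pivot axis, 45 mm above the bench, in the middle of the turntable. Its x axis points along the mitre arm from front end to back. The arm is 34 mm wide, its top 45 mm high, and ends 211 mm in front of the pivot; the raised saw head stays 60 mm or more clear of the ring.
- tube: Brass square tube, 20 x 20 x 170 mm, lying loose along the fence on the left or right side table, its middle 132 mm from the pivot, underside 46 mm above the bench. It tells which way to swing: tube at positive y of the base = positive arm angle. Origin: centre of its underside; long axis y.
- stop_block: Steel length-stop block, 20 x 50 mm and 34 mm high with a screw head on top, lying loose on the other side table. Origin: centre of its underside. Leave alone.
- flux_bottle: Small round glass bottle, 58 mm wide, 65 mm high, with a brush standing in it to 168 mm. Origin: centre of its underside. Leave alone.
- gas_torch: Black hand torch standing upright, foot 60 mm, 155 mm high. Origin: centre of its underside. Leave alone.
- ring_mandrel: Tapered steel ring mandrel, 280 mm long, 24 mm thick at the handle, lying flat. Origin: under its middle. Leave alone.
- bench_block: Square steel bench block, 70 x 70 x 20 mm. Origin: centre of its underside. Leave alone.
- hammer: Hammer with a 230 mm wooden handle, lying flat. Leave alone.
- offcut_tray: Shallow open wooden tray, 110 x 150 x 32 mm, with metal offcuts. Origin: centre of its underside. Leave alone.
Mind the look-alikes: they are no part of the job. Of the things like the tube, leave any that is grey; of the rest the smaller one is meant.

How it is judged (in metres and radians):
On the way, in this order (a step that is already met when the one before it is completed fails the run):
1. the index pin is lifted clear of its starting hole (value of joint index_pin above 0.008 m and value of joint mitre_arm between -0.1 and 0.1 rad), for 0.02 s.
2. the arm is at the next hole on the tube's side and the pin has dropped fully home in it (((y of tube in the frame of saw above 0 m and value of joint mitre_arm between 0.2368 and 0.2868 rad) or (y of tube in the frame of saw below 0 m and value of joint mitre_arm between -0.2868 and -0.2368 rad)) and value of joint index_pin below 0.002 m), for 0.2 s.
At the end, for the whole second after the job is handed in: The mitre arm stands one hole (0.262 rad, within 0.025) from its start on the side where the tube lies, at rest, with the index pin within 2 mm of fully home; the tube within 12 mm, the stop block within 20 mm and every other loose thing within 30 mm of where it was (all of step 2 and velocity of joint mitre_arm between -0.02 and 0.02 rad/s and distance of tube from where it was at the start of the episode below 0.012 m and distance of stop_block from where it was at the start of the episode below 0.02 m and distance of each of flux_bottle, gas_torch, ring_mandrel, bench_block, hammer, offcut_tray from where it was at the start of the episode below 0.03 m); the robot touches nothing.
It fails at once if the arm is swung well past the next hole, or well to the wrong side (value of joint mitre_arm above 0.3918 rad or value of joint mitre_arm below -0.3918 rad or (y of tube in the frame of saw above 0 m and value of joint mitre_arm below -0.13 rad) or (y of tube in the frame of saw below 0 m and value of joint mitre_arm above 0.13 rad)).
It fails at once if the ring or pin is pinched, squeezed or forced (over 25 N) (contact force between the fingers and index_pin above 25 N).
It fails at once if the tube, the stop block or another loose thing is shoved or carried off (distance of tube from where it was at the start of the episode above 0.024 m or distance of stop_block from where it was at the start of the episode above 0.04 m or distance of any of flux_bottle, gas_torch, ring_mandrel, bench_block, hammer, offcut_tray from where it was at the start of the episode above 0.06 m).
It also fails if it takes over 48 s, if anything falls off the work surface, if the arm or the gripper's body presses on something with over 40 N, if the wrist force passes 120 N, or if a joint passes its speed limit or range.

## Working session

There is one attempt and no reset: what is moved stays moved. The work goes in short steps, Python scripts to look and compute and a shell command to move; the robot and the scene stay as the last step left them, time stands still between calls to the robot, and variables do not carry over. Pictures are saved under pics/ and viewed, about 8 in all and at most 12, crops included, and the job is handed in when it is done.

```bash
mkdir -p pics; cat > h.py <<'E'
import numpy as np, cv2
from plant import env, optics, workorder, models
def K(c):
    f=210/np.tan(np.radians(c["vertical_fov"])/2); return f
def ray(c,u,v):
    f=K(c); d=np.array([(u-c["cx"])/f,-(v-c["cy"])/f,-1.0]); T=np.array(c["world_to_cam"]); R=T[:3,:3]; t=T[:3,3]
    return -R.T@t, R.T@d
def onz(c,u,v,z):
    o,d=ray(c,u,v); return o+d*(z-o[2])/d[2]
def proj(c,p):
    T=np.array(c["world_to_cam"]); q=T[:3,:3]@np.array(p)+T[:3,3]; f=K(c)
    return np.array([c["cx"]+f*q[0]/-q[2], c["cy"]+f*q[1]/q[2]])
def tri(rays):
    A=0;b=0
    for o,d in rays:
        d=d/np.linalg.norm(d);P=np.eye(3)-np.outer(d,d);A=A+P;b=b+P@o
    return np.linalg.solve(A,b)
E
python3 - <<'E'
from h import *
im={}
for n in("scene","top"):
    c=optics.read_camera(n); cv2.imwrite(f"pics/{n}0.png",c["frame"][:,:,::-1]); print({k:v for k,v in c.items() if k!="frame"})
    im[n]=c
    for t in("saw","pivot","ring_top","mitre_arm","index_pin","tube","stop_block"):
        print(n,t,[(round(r["score"],2),np.round(r["point"]).tolist()) for r in models.tip_of(t,n)][:4])
    print([(round(r["score"],2),np.round(r["box"]).tolist()) for r in models.outline_of("tube",n)])
s=env.sense(); print(s)
E
```

```text
{'vertical_fov': 55.79961714592441, 'cx': 275.6313017468862, 'cy': 210.50733818233533, 'world_to_cam': array([[-1.14802238e-01,  9.93387190e-01, -1.52856920e-03,
         3.15547239e+01],
       [-6.44367606e-01, -7.32959965e-02,  7.61195169e-01,
         2.36347013e+02],
       [ 7.56049492e-01,  8.83718697e-02,  6.48521070e-01,
        -1.43345263e+03],
       [ 0.00000000e+00,  0.00000000e+00,  0.00000000e+00,
         1.00000000e+00]])}
scene saw [(0.87, [298.0, 307.0])]
scene pivot [(0.76, [296.0, 290.0])]
scene ring_top [(0.57, [295.0, 214.0])]Traceback (most recent call last):
  File "<stdin>", line 7, in <module>
ValueError: it knows: bench_block, flux_bottle, gas_torch, hammer, offcut_tray, pivot, ring_mandrel, ring_top, saw, stop_block, tube
```

```bash
python3 - <<'E'
from h import *
for n in("scene","top"):
    c=optics.read_camera(n); cv2.imwrite(f"pics/{n}0.png",c["frame"][:,:,::-1]); 
    if n=="top":print({k:v for k,v in c.items() if k!="frame"})
    for t in("saw","pivot","ring_top","tube","stop_block"):
        print(n,t,[(round(r["score"],2),np.round(r["point"],1).tolist()) for r in models.tip_of(t,n)][:4])
    print([(round(r["score"],2),np.round(r["box"]).tolist()) for r in models.outline_of("tube",n)])
s=env.sense(); print(s)
E
```

```text
scene saw [(0.92, [294.7, 306.9])]
scene pivot [(0.84, [294.3, 293.0])]
scene ring_top [(0.46, [294.8, 214.7])]
scene tube [(0.71, [227.3, 203.3]), (0.65, [377.3, 178.7]), (0.45, [299.7, 228.1])]
scene stop_block [(0.58, [237.3, 294.2])]
[(0.91, [377.0, 177.0, 60.0, 36.0]), (0.73, [394.0, 296.0, 12.0, 13.0]), (0.67, [230.0, 203.0, 37.0, 37.0])]
{'vertical_fov': 45.09602604531147, 'cx': 282.3102401564694, 'cy': 211.00554663198915, 'world_to_cam': array([[-1.85053934e-02, -9.99796074e-01,  8.08461292e-03,
         2.86904928e+01],
       [ 9.94248584e-01, -1.75484049e-02,  1.05649448e-01,
        -4.88015508e+02],
       [-1.05486031e-01,  9.99319955e-03,  9.94370571e-01,
        -1.35527192e+03],
       [ 0.00000000e+00,  0.00000000e+00,  0.00000000e+00,
         1.00000000e+00]])}
top saw [(0.82, [255.3, 139.6])]
top pivot [(0.96, [254.3, 134.4])]
top ring_top [(0.73, [255.2, 139.9]), (0.51, [255.7, 192.9])]
top tube [(0.8, [204.8, 134.7]), (0.6, [338.2, 260.9]), (0.59, [173.9, 332.4])]
top stop_block [(0.69, [302.8, 127.1])]
[(0.85, [204.0, 136.0, 60.0, 18.0]), (0.84, [172.0, 335.0, 77.0, 70.0]), (0.62, [339.0, 262.0, 28.0, 63.0])]
{'t': 0.9, 'joint_pos': array([-1.44240230e+00,  3.12911591e-01,  1.49766804e+00,  4.82122668e-06,
        1.33097151e+00, -2.23387503e-01]), 'joint_vel': array([-7.54302538e-04,  1.45618675e-03,  6.22311332e-04, -3.69633347e-04,
        5.82512613e-05,  1.65816227e-03]), 'joint_torque': array([-1.07759395e-03, -4.02107871e+01, -2.52419221e+01,  6.94265217e-02,
        3.19136633e-02, -3.20021820e-05]), 'eef_pos': array([ 180.89884131, -492.87645207,  238.72628519]), 'tcp_rot': array([3.09308047e+00, 5.49723241e-01, 4.25202197e-06]), 'wrist_force': array([-0.2750947 , -0.26694174,  0.09853707]), 'torque': array([-0.01947976,  0.00082046,  0.00659635]), 'grip_width': 87.95620454895308}
```

View pics/scene0.png

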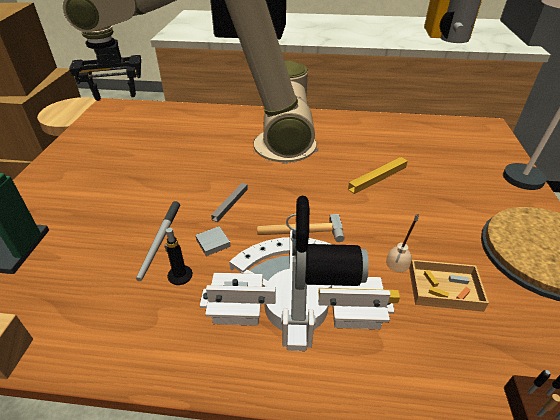

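View pics/top0.png

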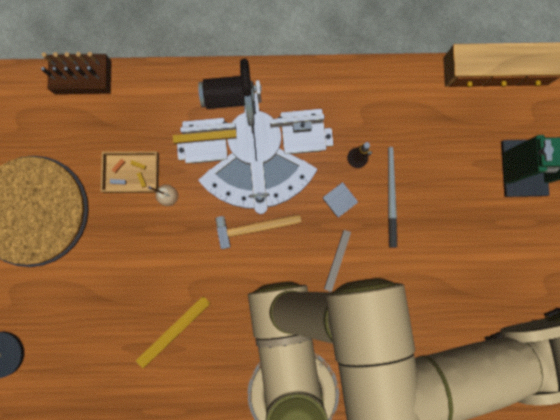

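The brass candidates are the one on the saw's left table, top (204,135), and the big bar on the bench, top (172,332). There is also a grey bar at top (339,262). The one meant is the smaller brass one, on the +y side of the saw, so the swing is positive. I'll confirm that in a crop and measure the ring.

```bash
python3 - <<'E'
from h import *
C={}
for n in("scene","top"):
    C[n]=optics.read_camera(n)
    print(n,[(t,[(round(r["score"],2),np.round(r["point"],1).tolist()) for r in models.tip_of(t,n)]) for t in("pivot","ring_top","saw")])
c=C["top"]
for u,v,z in[(254.3,134.4,45),(255.3,139.6,0),(204.8,134.7,46),(338,261,0),(173,332,0)]: print(u,v,onz(c,u,v,z).round(1))
c=C["scene"]
for u,v,z in[(294.3,292,45),(294.7,307,0),(295,214.5,126)]: print(u,v,onz(c,u,v,z).round(1))
a=cv2.resize(C["scene"]["frame"][180:360,200:420],None,fx=3.0,fy=3.0,interpolation=2)
b=cv2.resize(C["top"]["frame"][100:240,150:350],None,fx=4,fy=4,interpolation=2)
cv2.imwrite("pics/a1.png",a[:,:,::-1]);cv2.imwrite("pics/b1.png",b[:,:,::-1])
E
```

```text
scene [('pivot', [(0.77, [296.2, 293.5])]), ('ring_top', [(0.45, [297.9, 215.9])]), ('saw', [(0.77, [293.3, 305.9])])]
top [('pivot', [(0.72, [253.6, 135.8]), (0.16, [256.7, 225.3])]), ('ring_top', [(0.47, [256.2, 194.8])]), ('saw', [(0.61, [256.3, 141.1])])]
254.3 134.4 [698.4  92.8  45. ]
255.3 139.6 [695.2  92.1   0. ]
204.8 134.7 [699.5 227.8  46. ]
338 261 [ 350.  -131.2    0. ]
173 332 [167.  321.7   0. ]
294.3 292 [688.9  89.4  45. ]
294.7 307 [695.8  92.2  -0. ]
295 214.5 [521.9  75.5 126. ]
```

View pics/a1.png

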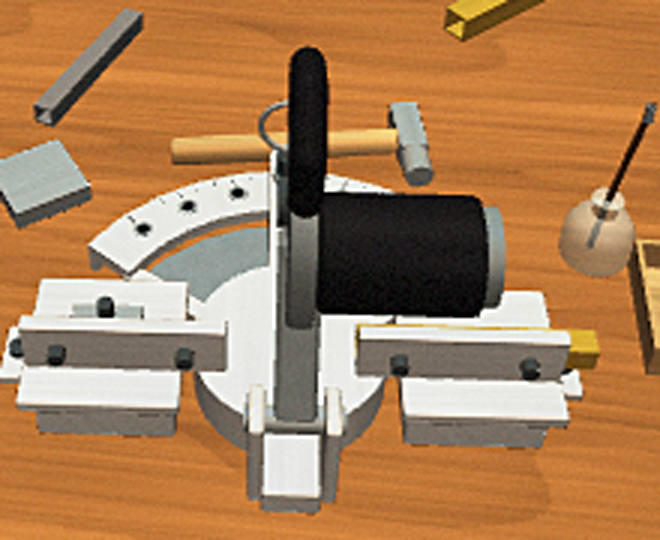

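View pics/b1.png

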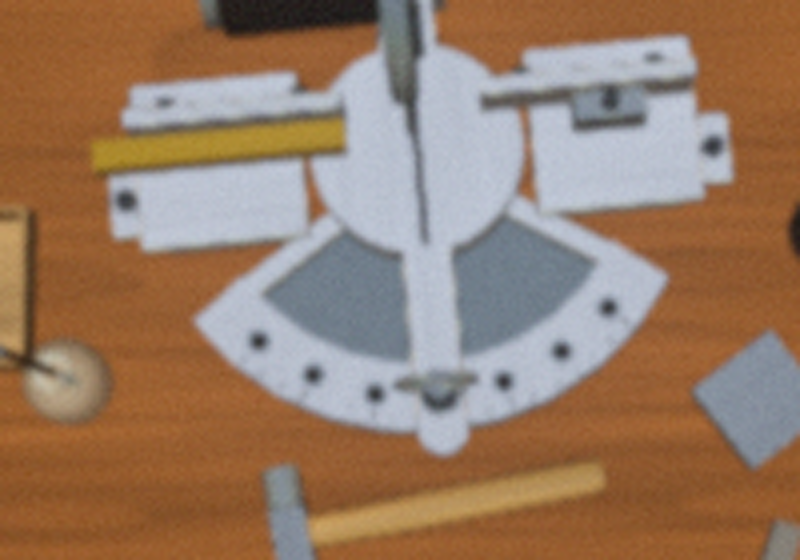

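The crops show the small brass tube at the left table, crop px (220,143), which is +y. The stop block is on the right. The ring is edge-on at (436,380), and the index holes are clearly visible. I'll fit the saw's pose to the holes.

```bash
python3 - <<'E'
from h import *
from scipy.optimize import least_squares
c=optics.read_camera("top"); s=optics.read_camera("scene")
H=np.array([(259,341),(313,374),(375,394),(505,381),(562,351),(608,307)],float)
H=(H+.5)/4-.5+[150,100]
A=np.radians([45,30,15,-15,-30,-45])
def hp(p,z=29): 
    x,y,w=p; return [np.array([x-170*np.cos(a+w*-1*0+w),0,0]) for a in A]
def pts(p,z=29):
    x,y,w=p
    # hole at arm angle a: base vec (-cos a, +sin a)
    return np.array([[x+np.cos(w)*-np.cos(a)*170-np.sin(w)*np.sin(a)*170, y-np.sin(w)*np.cos(a)*170+np.cos(w)*np.sin(a)*170, z] for a in A])
# positive angle moves front towards +y of base
f=lambda p:(np.array([proj(c,q) for q in pts(p)])-H).ravel()
r=least_squares(f,[690,90,0.05]); print(r.x,np.degrees(r.x[2]),r.fun.round(2))
x,y,w=r.x; R=np.array([[np.cos(w),-np.sin(w)],[np.sin(w),np.cos(w)]])
for nm,a in(("start",0),("goal",np.radians(15))):
    P=np.array([x,y])+R@[-170*np.cos(a),170*np.sin(a)]; print(nm,P.round(1))
P=np.array([x,y])+R@[-170,0]
Y=R@[0,1]
for z,o in((103,28),(103,-28),(131,0)):
    q=[*(P+Y*o),z]; print(o,((proj(c,q)-[150,100]+.5)*4-.5).round(), "scene crop",((proj(s,q)-[200,180]+.5)*3-.5).round())
print("scene crop holes",[(((proj(s,q)-[200,180]+.5)*3-.5).round()).tolist() for q in pts(r.x)])
E
```

```text
[6.92872866e+02 9.42575341e+01 7.98617370e-02] 4.575740475485671 [-0.03 -0.07  0.16  0.18  0.18 -0.13 -0.23  0.02 -0.18 -0.04  0.1   0.04]
start [523.4  80.7]
goal [525.7 125. ]
28 [393. 385.] scene crop [326. 128.]
-28 [480. 377.] scene crop [257. 127.]
0 [435. 375.] scene crop [293. 101.]
scene crop holes [[436.0, 239.0], [391.0, 214.0], [341.0, 198.0], [237.0, 196.0], [187.0, 209.0], [142.0, 232.0]]
```

```bash
python3 -m jog '{"translation":[[0,0,-0.03],[0,0,-0.06],[0,0,-0.08],[0,0,-0.08],[0,0,-0.08]],"rotation":[[0,8,0],[0,16,0],[0,24,0],[0,30,0],[0,30,0]],"gripper":[0.5,0.5,0.5,0.5,0.5]}' ; python3 -c "
from plant import env
s=env.sense();print(s['joint_pos'].round(3),s['eef_pos'].round(1),s['tcp_rot'].round(3))"
```

```text
t: 1.9
eef_pos: [179.3, -493.4, 317.8]
tcp_rot: [-2.904, -0.511, -0.78]
wrist_force: [0.3, 0.1, -0.0]
grip_width: 50.7
[-1.672  0.318  1.372  0.471  1.686 -0.45 ] [ 179.3 -493.4  317.8] [-2.904 -0.511 -0.78 ]
```

```bash
python3 -m jog '{"translation":[[0.015,-0.02,0.01],[0.03,-0.04,0.02],[0.045,-0.06,0.03],[0.06,-0.08,0.035],[0.08,-0.1,0.045],[0.1,-0.12,0.055],[0.12,-0.14,0.07],[0.13,-0.15,0.075],[0.13,-0.15,0.075]],"rotation":[[0,8,0],[0,16,0],[0,24,0],[0,32,0],[0,40,0],[0,48,0],[0,54,0],[0,60,0],[0,60,0]],"gripper":[0.5,0.5,0.5,0.5,0.5,0.5,0.5,0.5,0.5]}' ; python3 -c "
from plant import env
s=env.sense();print(s['joint_pos'].round(3),s['eef_pos'].round(1),s['tcp_rot'].round(3))"
```

```text
t: 2.8
eef_pos: [271.1, -298.3, 317.6]
tcp_rot: [-2.026, -0.358, -2.026]
wrist_force: [-0.3, -0.2, 0.2]
grip_width: 44.0
[-1.776  0.263  2.09   1.155  1.958 -0.859] [ 271.1 -298.3  317.6] [-2.026 -0.358 -2.026]
```

```bash
python3 -m jog '{"translation":[[0,0,0.045],[0,0.005,0.09],[0,0.01,0.14],[0,0.015,0.186],[0,-0.01,0.196],[0,-0.04,0.206],[0,-0.07,0.22],[0,-0.1,0.235],[0,-0.13,0.248],[0,-0.16,0.26],[0,-0.19,0.27],[0,-0.22,0.28],[0,-0.25,0.29],[0,-0.27,0.3],[-0.01,-0.291,0.309],[-0.02,-0.291,0.309],[-0.02,-0.291,0.309]],"rotation":[[0,0,0],[0,0,0],[0,0,0],[0,0,0],[-3,0,0],[-6,0,0],[-9,0,0],[-12,0,0],[-15,0,0],[-18,0,0],[-21,0,0],[-24,0,0],[-24,0,0],[-24,0,0],[-24,0,0],[-24,0,0],[-24,0,0]],"gripper":[0.5,0.5,0.5,0.5,0.5,0.5,0.5,0.5,0.5,0.5,0.5,0.5,0.5,0.5,0.5,0.5,0.5]}' ; python3 -c "
from plant import env
from scipy.spatial.transform import Rotation as R
s=env.sense();print(s['joint_pos'].round(3),s['eef_pos'].round(1));print(R.from_rotvec(s['tcp_rot']).as_matrix().round(3))"
```

```text
t: 4.5
eef_pos: [460.5, 81.2, 299.0]
tcp_rot: [2.19, -0.068, 2.19]
wrist_force: [-0.2, -0.1, 0.0]
grip_width: 44.3
[-0.095 -0.011  2.508  3.1    0.926 -1.546] [460.5  81.2 299. ]
[[ 0.    -0.062  0.998]
 [-0.    -0.998 -0.062]
 [ 1.    -0.    -0.   ]]
```

```bash
python3 -m jog '{"translation":[[0,0.015,0.01],[-0.03,0.03,0.017],[-0.07,0.03,0.017],[-0.11,0.03,0.017],[-0.15,0.03,0.017],[-0.18,0.03,0.017],[-0.196,0.03,0.017],[-0.196,0.03,0.017],[-0.196,0.03,0.017]],"rotation":[[0,0,0],[0,0,0],[0,0,0],[0,0,0],[0,0,0],[0,0,0],[0,0,0],[0,0,0],[0,0,0]],"gripper":[0.5,0.5,0.5,0.5,0.5,0.5,0.5,0.5,0.5]}' ; python3 - <<'E'
from h import *
s=env.sense();print(s['joint_pos'].round(3),s['eef_pos'].round(1),s['wrist_force'])
a=optics.read_camera("scene");b=optics.read_camera("top")
A=cv2.resize(a["frame"][120:290,200:400],None,fx=4,fy=4,interpolation=2)[:600]
B=cv2.resize(b["frame"][130:230,205:335],None,fx=6,fy=6,interpolation=2)
cv2.imwrite("pics/a2.png",A[:,:,::-1]);cv2.imwrite("pics/b2.png",B[:,:,::-1])
p=s['eef_pos'];print("tcp px top crop",((proj(b,p)-[205,130]+.5)*6-.5).round(), "scene",((proj(a,p)-[200,120]+.5)*4-.5).round())
for dy in(22,31,39.5):
    q=p+[0.062*dy,dy,0]; print(dy,((proj(b,q)-[205,130]+.5)*6-.5).round(),((proj(a,q)-[200,120]+.5)*4-.5).round())
E
```

```text
t: 5.4
eef_pos: [475.6, 47.9, 103.5]
tcp_rot: [2.187, -0.074, 2.189]
wrist_force: [-0.2, 1.2, 0.1]
grip_width: 44.0
[-0.237  0.882  2.499  2.966  1.808 -1.611] [475.6  47.9 103.5] [-0.19490791  1.17183133  0.11825315]
tcp px top crop [403. 500.] scene [343. 355.]
22 [352. 498.] [377. 359.]
31 [331. 497.] [391. 361.]
39.5 [311. 496.] [405. 362.]
```

View pics/a2.png

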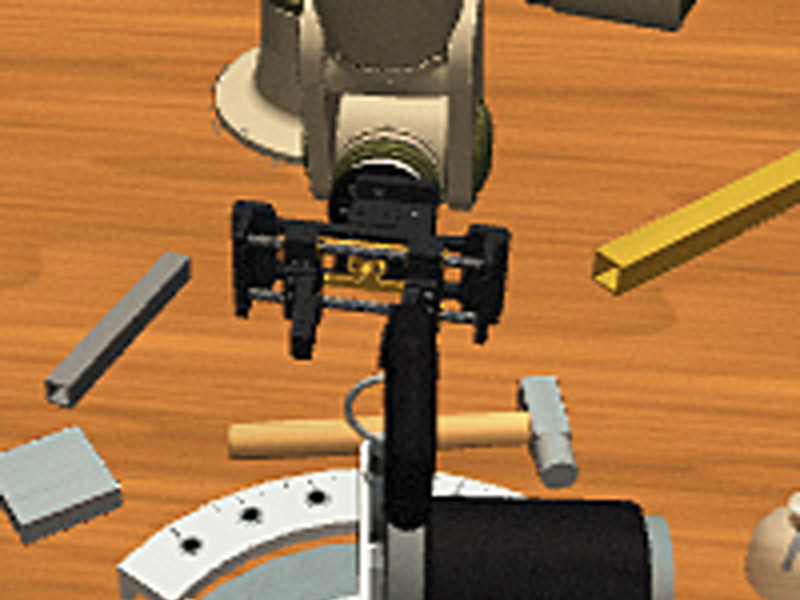

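View pics/b2.png

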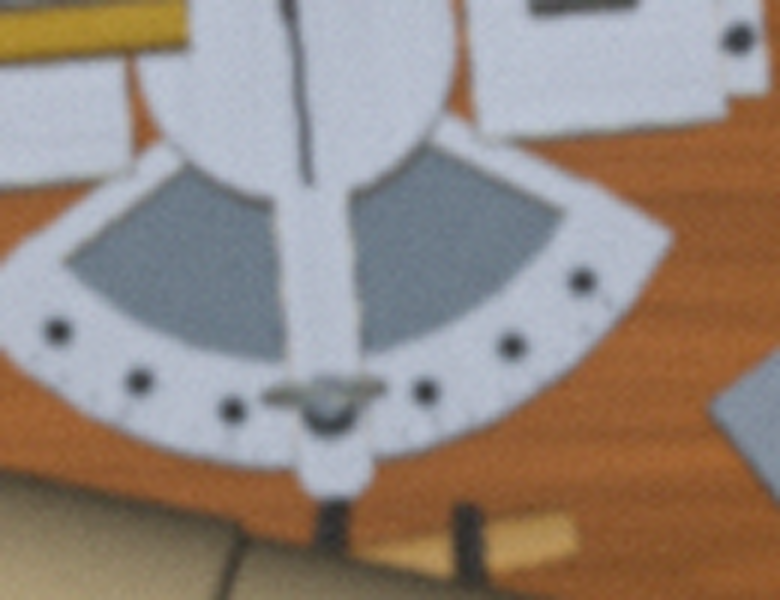

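The finger on the +y side is at top crop (333,515) and lines up with the ring at (324,391). The scene view shows both fingers in front of the ring at the right height. Next I insert the finger.

```bash
python3 -m jog '{"translation":[[0,-0.007,0.005],[0,-0.007,0.015],[0,-0.007,0.025],[0,-0.007,0.035],[0,-0.007,0.042],[0,-0.007,0.05],[0,-0.007,0.056],[0,-0.007,0.062],[0,-0.007,0.062],[0,-0.007,0.062]],"rotation":[[0,0,0],[0,0,0],[0,0,0],[0,0,0],[0,0,0],[0,0,0],[0,0,0],[0,0,0],[0,0,0],[0,0,0]],"gripper":[0.5,0.5,0.5,0.5,0.5,0.5,0.5,0.5,0.5,0.5]}' ; python3 - <<'E'
from h import *
s=env.sense();print(s['joint_pos'].round(3),s['eef_pos'].round(1),s['wrist_force'].round(1))
a=optics.read_camera("scene");b=optics.read_camera("top")
A=cv2.resize(a["frame"][170:260,250:340],None,fx=5,fy=5,interpolation=2)
B=cv2.resize(b["frame"][160:220,220:300],None,fx=5,fy=5,interpolation=2)
o=np.zeros((450,800,3),np.uint8);o[:,:400]=A[:,:400];o[:300,400:]=B
cv2.imwrite("pics/c3.png",o[:,:,::-1])
E
```

```text
t: 6.5
eef_pos: [537.0, 51.1, 102.7]
tcp_rot: [2.188, -0.073, 2.187]
wrist_force: [0.1, 0.4, -0.2]
grip_width: 44.2
[-0.172  0.825  2.341  3.037  1.594 -1.573] [537.   51.1 102.7] [ 0.1  0.4 -0.2]
```

View pics/c3.png

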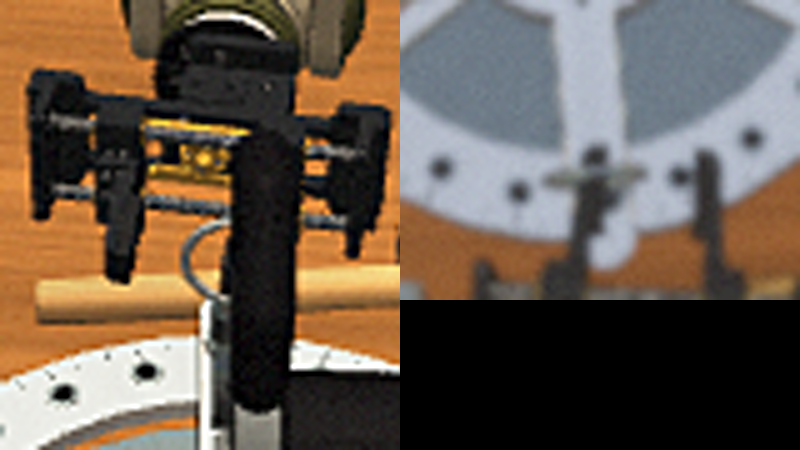

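The ring passes over the finger at crop (595,177), so the fingertip is through it, and the forces are near zero. Next is a slow lift to feel for contact.

```bash
for i in 1 2 3; do python3 -m jog '{"translation":[[0.002,0,0],[0.004,0,0],[0.006,0,0],[0.006,0,0]],"rotation":[[0,0,0],[0,0,0],[0,0,0],[0,0,0]],"gripper":[0.5,0.5,0.5,0.5]}'; done
```

```text
t: 7.0
eef_pos: [537.2, 51.1, 109.1]
tcp_rot: [2.187, -0.073, 2.188]
wrist_force: [0.1, -0.7, 0.5]
grip_width: 44.0
t: 7.4
eef_pos: [537.0, 51.0, 114.3]
tcp_rot: [2.189, -0.074, 2.185]
wrist_force: [0.5, -0.2, -4.6]
grip_width: 44.1
t: 7.8
eef_pos: [537.1, 51.1, 120.8]
tcp_rot: [2.188, -0.074, 2.187]
wrist_force: [-0.3, -0.9, -6.3]
grip_width: 44.0
```

```bash
python3 -m jog '{"translation":[[0.002,0,0],[0.004,0,0],[0.006,0,0],[0.008,0,0],[0.009,0,0],[0.009,0,0]],"rotation":[[0,0,0],[0,0,0],[0,0,0],[0,0,0],[0,0,0],[0,0,0]],"gripper":[0.5,0.5,0.5,0.5,0.5,0.5]}'; python3 -c "
import numpy as np
x,y,w=692.87,94.26,.07986
for a in np.radians([0,3,6,9,12,15]):
  print(x-170*np.cos(w-a),y-170*np.sin(w-a))"
```

```text
t: 8.4
eef_pos: [537.1, 51.1, 129.9]
tcp_rot: [2.187, -0.073, 2.187]
wrist_force: [-1.7, -1.3, -8.3]
grip_width: 43.8
523.4118096195161 80.69822603891103
522.9342777713811 89.58556841555249
522.9225279257876 98.48572308425115
523.3765922882454 107.37429533970229
524.295226299899 116.2269222231908
525.6759120487756 125.01933929976758
```

```bash
python3 -m jog '{"translation":[[0,-0.002,0],[0,-0.005,0],[0,-0.008,-0.001],[0,-0.011,-0.001],[0,-0.014,-0.001],[0,-0.017,-0.001],[0,-0.02,-0.001],[0,-0.023,-0.001],[0,-0.026,-0.001],[0,-0.029,-0.001],[0,-0.032,-0.001],[0,-0.035,-0.001],[0,-0.038,-0.001],[0,-0.041,-0.001],[0,-0.043,-0.001],[0,-0.044,-0.001],[0,-0.044,-0.001],[0,-0.044,-0.001]],"rotation":[[0,0,0],[0,0,0],[0,0,0],[0,0,0],[0,0,0],[0,0,0],[0,0,0],[0,0,0],[0,0,0],[0,0,0],[0,0,0],[0,0,0],[0,0,0],[0,0,0],[0,0,0],[0,0,0],[0,0,0],[0,0,0]],"gripper":[0.5,0.5,0.5,0.5,0.5,0.5,0.5,0.5,0.5,0.5,0.5,0.5,0.5,0.5,0.5,0.5,0.5,0.5]}';  python3 - <<'E'
from h import *
b=optics.read_camera("top")
B=cv2.resize(b["frame"][130:220,205:335],None,fx=6,fy=6,interpolation=2)
cv2.imwrite("pics/b4.png",B[:,:,::-1])
x,y,w=692.87,94.26,.07986
for d in(13,15,17):
  a=np.radians(d); 
  for r,z in((170,71),(211,45),(170,142)): print(d,r,((proj(b,[x-r*np.cos(w-a),y-r*np.sin(w-a),z])-[205,130]+.5)*6-.5).round())
E
```

```text
t: 10.2
eef_pos: [539.1, 95.2, 129.7]
tcp_rot: [2.188, -0.073, 2.187]
wrist_force: [-0.1, -0.0, -7.3]
grip_width: 44.2
13 170 [241. 400.]
13 211 [232. 498.]
13 170 [229. 377.]
15 170 [227. 398.]
15 211 [216. 495.]
15 170 [215. 375.]
17 170 [214. 396.]
17 211 [200. 492.]
17 170 [201. 372.]
```

View pics/b4.png

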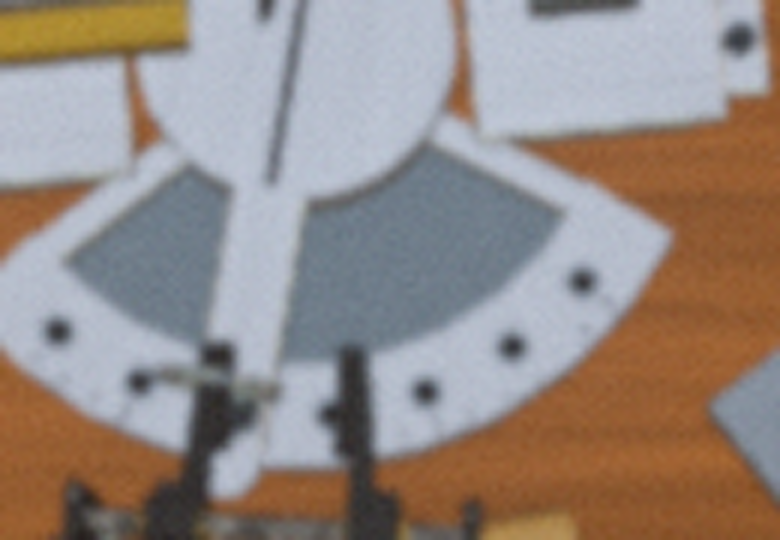

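The ring midpoint at (217,381) agrees with about 14.8°, while the arm end suggests about 14°. I'll lower to a partial lift: a load on the finger there means the pin is already in the hole.

```bash
python3 -m jog '{"translation":[[-0.002,0,0],[-0.004,0,0],[-0.006,0,0],[-0.008,0,0],[-0.01,0,0],[-0.01,0,0],[-0.01,0,0]],"rotation":[[0,0,0],[0,0,0],[0,0,0],[0,0,0],[0,0,0],[0,0,0],[0,0,0]],"gripper":[0.5,0.5,0.5,0.5,0.5,0.5,0.5]}'
```

```text
t: 10.95
eef_pos: [539.1, 95.0, 119.7]
tcp_rot: [2.187, -0.073, 2.187]
wrist_force: [-0.1, 1.2, -7.4]
grip_width: 44.0
```

The finger still carries 7.4 N at about 5 mm lift, so the pin is in the hole. I lower it fully to the middle of the ring and check.

```bash
python3 -m jog '{"translation":[[-0.002,0,0],[-0.004,0,0],[-0.006,0,0],[-0.009,0,0],[-0.012,0,0],[-0.015,0,0],[-0.016,0,0],[-0.016,0,0],[-0.016,0,0]],"rotation":[[0,0,0],[0,0,0],[0,0,0],[0,0,0],[0,0,0],[0,0,0],[0,0,0],[0,0,0],[0,0,0]],"gripper":[0.5,0.5,0.5,0.5,0.5,0.5,0.5,0.5,0.5]}'; python3 - <<'E'
from h import *
s=optics.read_camera("scene");b=optics.read_camera("top")
A=cv2.resize(s["frame"][170:260,240:340],None,fx=5,fy=5,interpolation=2)
B=cv2.resize(b["frame"][160:220,220:300],None,fx=5,fy=5,interpolation=2)
o=np.zeros((450,800,3),np.uint8);o[:,:400]=A[:,100:];o[:300,400:]=B
cv2.imwrite("pics/c5.png",o[:,:,::-1])
x,y,w=692.87,94.26,.07986
a=np.radians(15)
for z in(103,131,140): 
  p=[x-170*np.cos(w-a),y-170*np.sin(w-a),z]; print(z,((proj(s,p)-[240,170]+.5)*5-.5-[100,0]).round(),((proj(b,p)-[220,160]+.5)*5-.5+[400,0]).round())
E
```

```text
t: 11.85
eef_pos: [539.2, 95.1, 103.9]
tcp_rot: [2.187, -0.073, 2.188]
wrist_force: [-0.4, -0.3, 0.0]
grip_width: 43.9
103 [277. 273.] [510. 173.]
131 [281. 229.] [506. 166.]
140 [282. 215.] [505. 163.]
```

View pics/c5.png

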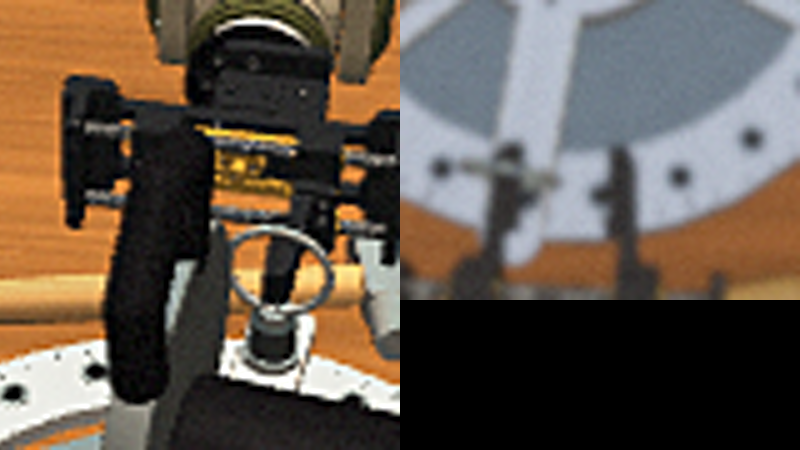

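The ring now stands in full view with its top at (282,228); predicted for fully home at 15° is (281,229). The finger floats free inside it. Next I withdraw and rise.

```bash
python3 -m jog '{"translation":[[0,0,-0.008],[0,0.001,-0.018],[0,0.002,-0.028],[0,0.003,-0.04],[0,0.003,-0.052],[0,0.003,-0.062],[0,0.003,-0.062],[0.03,0.003,-0.062],[0.07,0.003,-0.062],[0.11,0.003,-0.062],[0.15,0.003,-0.062],[0.17,0.003,-0.062],[0.17,0.003,-0.062],[0.17,0.003,-0.062]],"rotation":[[0,0,0],[0,0,0],[0,0,0],[0,0,0],[0,0,0],[0,0,0],[0,0,0],[0,0,0],[0,0,0],[0,0,0],[0,0,0],[0,0,0],[0,0,0],[0,0,0]],"gripper":[0.5,0.5,0.5,0.5,0.5,0.5,0.5,0.5,0.5,0.5,0.5,0.5,0.5,0.5]}'; python3 - <<'E'
from h import *
s=optics.read_camera("scene");b=optics.read_camera("top")
A=cv2.resize(s["frame"][150:330,190:420],None,fx=2.4,fy=2.4,interpolation=2)
B=cv2.resize(b["frame"][110:220,160:340],None,fx=4,fy=4,interpolation=2)[:432,:]
A=A[:432]; o=np.zeros((440,800,3),np.uint8); o[:A.shape[0],:400]=A[:,:400]; B=cv2.resize(B,(400,240)); o[:240,400:]=B
cv2.imwrite("pics/c6.png",o[:,:,::-1])
E
```

```text
t: 13.35
eef_pos: [476.9, 96.2, 273.7]
tcp_rot: [2.187, -0.074, 2.188]
wrist_force: [0.0, 0.7, -0.1]
grip_width: 44.0
```

View pics/c6.png

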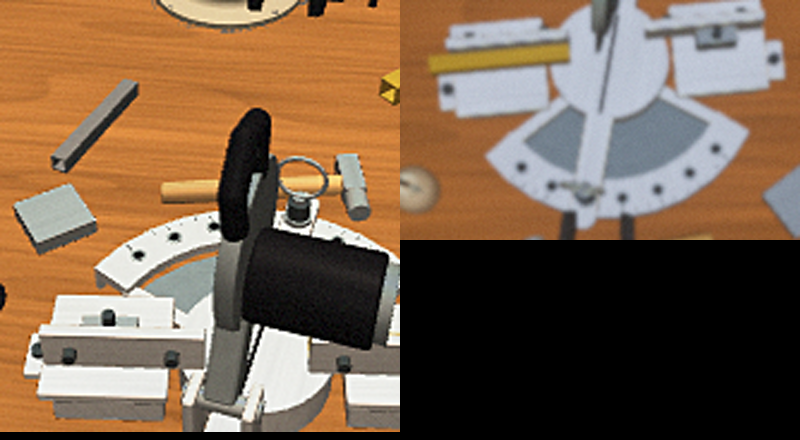

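The arm now stands one hole to the left (+y). The tube, stop block and hammer are where they were, and the gripper is clear of everything. I'm handing the job in.

```bash
python3 -c "
from plant import workorder
print(workorder.job_done())"
```

```text
the job is handed in; nothing more can be done
None
```

The mitre arm now stands one hole (+15°) towards the brass tube, with the pin fully home, and the job is handed in. I put one fingertip through the ring with the gripper half open, so nothing was pinched. I lifted the pin about 16 mm, swung the arm, lowered it and drew the finger straight out.

**Pin and arm position:**
- **Ring height:** the ring top was seen at (282,228), against (281,229) predicted for fully home at +15°.
- **Seating:** the finger still carried 7.4 N at about 5 mm lift, so the pin had entered the hole.
- **Arm angle:** just before lowering, two readings disagreed: about 14.8° from the ring and about 14° from the arm end. The later checks settled it.

**Forces and surroundings:** the highest wrist force I read was about 9 N, and it fell to nearly zero once the ring was let go. In the last picture the tube, stop block, bench block and hammer look unmoved, and the gripper was clear of everything at about 270 mm height. I judged this by eye and did not measure the positions of the loose things again; the flux bottle was only partly in that view, and the torch, mandrel and tray were outside it. I handed in at about 13.5 s, well inside the 48 s limit.

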